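# Clamp the ordered steel sections in the tack-welding fixture

## Robot

A 6-joint arm with a two-finger parallel gripper is mounted at the origin on the work surface. World frame = base frame: x ahead of the robot, y to its left, z up, the work surface at z = 0. Lengths are in m, angles in rad, forces in N, time in s.
With the tool pointing down it reaches from about 0.325 to 0.9 m from the base axis. Payload 6.1 kg.
Tool frame: the origin (TCP) lies midway between the tips of the shut fingers; the grasp point (between the pads) lies 19 mm behind it; z points along the fingers, y is the line along which they close (so a half turn about z gives the same grasp; the last joint's range is limited). The gripper opens to 85 mm and grips with 20 to 120 N. Pads are 22 mm wide; open, the fingers measure 114 mm over their backs; the gripper's body (76 mm by 85 mm) begins 54 mm behind the grasp point. The pads swing forward as they close: fully open they stand 13 mm farther back than shut.
Start: joints at [-1.367, 0.22, 1.526, -0, 1.395, -0.126], TCP at [0.202, -0.591, 0.231] pointing down, gripper open.
Joint ranges: [-2.98, 2.98], [-0.91, 2.08], [0.09, 2.57], [-1.24, 4.39], [0.2, 2.65], [-2.68, 2.68]. Speed limits (rad/s): [2.57, 2.57, 3.01, 3.14, 3.14, 3.14].

## Interface

Orientations are given as [roll, pitch, yaw] about the fixed x, y, z axes, in that order (R = Rz(yaw) Ry(pitch) Rx(roll)).
In Python, from plant import movep, move_l, set_joints, gripper_to, hold, inverse_kinematics, observe, get_image, get_calibration, Unreachable, job_done gives the robot as it stands. Calls block until the motion is done:
- movep(position, orientation): joint-space move of the TCP to a pose.
- move_l(position, feed=0.15, rotation=None, max_force=None): straight line of the TCP; rotation=None keeps the orientation; feed is the mean speed in m/s. With max_force (N) it stops when the force on the tool has changed by that much, and returns True; else False.
- set_joints(angles): joint-space move.
- gripper_to(opening, f_grip=None): finger opening in m; f_grip is the grip in N (None keeps the last); returns when the fingers have stopped.
- hold(seconds).
- inverse_kinematics(position, orientation): joint angles nearest the present ones, or None.
- observe(): the state.
- get_image(name): name is "side" or "top"; returns (picture, depth): 400x640x3 uint8, red, green, blue; 400x640 float32, m along the optical axis (not along the pixel's ray), 0 where there is no reading.
- get_calibration(name): a dict with "intrinsics" (3x3 intrinsics, pixels), "world_from_camera" (4x4, takes a point from camera to world coordinates). Camera axes: x right, y down, z forward; pixel columns grow to the right and rows downward; lengths in m; the calibration is good to about 2 mm. A picture is of the moment at which its call begins. get_calibration takes no time and is no camera call.
A pose or a line that the arm cannot do raises Unreachable and nothing moves.
- job_done(): hands the job in; it is judged then, once.
The state is a dict: "time_s": time; "q": joint angles; "joint_velocities": joint speeds; "joint_torque": joint torques, N m; "eef_pos": TCP position; "tcp_rot": TCP orientation; "ft_force": force on the tool from outside, world axes, zero at the start; "torque": the same for the moment, N m; "opening": finger opening in m; "grasp_force": force on a finger pad.
Only numpy, scipy, OpenCV 4.12 (cv2) and the standard library are available. Lean on these libraries where they do the work, as an engineer would, in place of code of your own. Each camera call takes 0.05 s, during which the arm holds its last target. There are 200 camera calls.

## Task

A short sample of steel section lies on the clipboard's job sheet: either square tube or U-channel. Free the fixture's cam lever, draw the jaw back, take the copper backing bar off the bed and put it down on the bench, then lay every full-length piece of that same section in the fixture, side by side along the jaw (channels open side up), then push the jaw firmly until the whole row is squeezed tight against the fence, and only then swing the lever over to lock it. Leave the pieces of the other section lying on the bench.

Things in the scene. Friction and masses are not known exactly. Their poses are not given: they have to be found in the camera images.
- fixture: Clamping fixture fixed to the bench: dark steel bed (x -85 to +105 mm, y -165 to +165, 14 mm thick). Origin on its underside, z up. A guide rail runs along y (x +48 to +68 mm, top 32 mm above the bench). Pieces lie between the fence (-y end) and the jaw (+y), along the fixture's x, their middles near x = -18 mm (-50 to +10 allowed)
- fence: Fixed steel stop block at the fixture's -y end, 128 mm long, 25 mm thick, top 44 mm above the bench. Origin on the bed (14 mm above the bench) in the plane of its clamping face, at fixture y = -140 mm, axes as the fixture's; the face looks to +y
- jaw (a joint): Travel (m) of the sliding jaw: 0 fully open, grows towards the fence (fixture -y) to 0.19; gap between jaw face and fence face is 0.25 minus this. Steel block 106 mm long (plus a shoe over the rail), 35 mm thick, top 44 mm above the bench. Starts part way, locked. Free, it drags with about 4 N, each piece adds 1 to 2 N; push 15 to 20 N to squeeze the row tight
- jaw_knob (a point): Point on the jaw's upright round pull knob (black, 26 mm diameter, from 44 to 76 mm above the bench), on its axis 62 mm above the bench; take it from above. It is 17.5 mm behind (+y of) the jaw's clamping face, at x = -30 mm of the fixture
- jaw_face (a point): Point in the plane of the jaw's clamping face, at x = -18 mm of the fixture, 30 mm above the bench; axes as the fixture's, the face looks to -y
- lever (a joint): Angle (rad) of the cam lever on the jaw, about a vertical axis: 0 free (arm points to fixture +y, away from the fence), growing clockwise seen from above to 1.57 locked (arm points to fixture +x), end stop 1.6. The cam grips the rail above about 0.9; locked above 1.4, free below 0.6. Stays where left; near the locked end it takes about 10 N at the knob
- lever_knob (a point): Point on the lever's upright round hand knob (black, 18 mm diameter, from 56 to 92 mm above the bench), on its axis 76 mm above the bench; 75 mm from the pivot. Grip it from above and carry it round the arc, or push it
- lever_hub (a point): Point on the lever's pivot axis, 76 mm above the bench: at x = +83 mm of the fixture, 17.5 mm behind the jaw face. Moves with the jaw
- clipboard: Brown clipboard with a paper job sheet, 130 by 160 by 4 mm, flat on the bench beyond the fixture, fixed. Origin at the centre of its underside. The sample within 90 mm of it is the ordered section
- sample_tube: Sample: 60 mm length of square steel tube, 36 by 36 mm; origin at its centre. Lies on the clipboard or on the black rubber pad beside it (the pad's sample does not count). Fixed, not handled
- sample_channel: Sample: 60 mm length of steel U-channel, 40 mm wide, 30 mm high, open side up; origin at the centre of its outline. Lies on the other of the two places. Fixed, not handled
- tube1: Square steel tube, 36 by 36 mm, 100 mm long along its x, about 0.16 kg; origin at its centre (18 mm above what it lies on). May be absent
- channel1: Steel U-channel, 40 mm wide (y), 30 mm high (z up through the open side), walls 4 mm, 100 mm long along its x, about 0.16 kg; origin at the centre of its outline (15 mm above what it lies on). Grip it across the outside of both walls. May be absent
- tube2: Square steel tube, 36 by 36 mm, 100 mm long along its x, about 0.16 kg; origin at its centre (18 mm above what it lies on). May be absent
- channel2: Steel U-channel, 40 mm wide (y), 30 mm high (z up through the open side), walls 4 mm, 100 mm long along its x, about 0.16 kg; origin at the centre of its outline (15 mm above what it lies on). Grip it across the outside of both walls. May be absent
- tube3: Square steel tube, 36 by 36 mm, 100 mm long along its x, about 0.16 kg; origin at its centre (18 mm above what it lies on). May be absent
- channel3: Steel U-channel, 40 mm wide (y), 30 mm high (z up through the open side), walls 4 mm, 100 mm long along its x, about 0.16 kg; origin at the centre of its outline (15 mm above what it lies on). Grip it across the outside of both walls. May be absent
- spacer: Copper flat bar (backing bar), 100 mm (its x) by 25 (y) by 12 mm thick, 0.2 kg, left on the bed between fence and jaw; origin at its centre (6 mm above what it lies on). Must end on the bench, centre under 13 mm
There are look-alikes about, which are no part of the job. There is more than one size of the spacer; the one meant has the size given above. Leave any purple or turquoise look-alike of the tube1 alone.

How it is judged:
On the way, in this order (a step that is already met when the one before it is completed fails the run):
1. the cam lever has been swung free (value of joint lever below 0.6 rad), for 0.1 s.
2. with the lever free and every ordered piece lying in the fixture, the jaw is pushed so that the row presses on the fence (over 1.5 N) (value of joint lever below 0.6 rad and ((horizontal distance between sample_tube and clipboard below 0.09 m and (x of tube1 in the frame of fixture between -0.05 and 0.01 m and y of tube1 in the frame of fence above 0.01 m and y of tube1 in the frame of jaw below -0.01 m and z of tube1 in the frame of fixture between 0.027 and 0.037 m and angle between the x axis of tube1 and the x axis of fixture, either way round below 0.12 rad) and (x of tube2 in the frame of fixture between -0.05 and 0.01 m and y of tube2 in the frame of fence above 0.01 m and y of tube2 in the frame of jaw below -0.01 m and z of tube2 in the frame of fixture between 0.027 and 0.037 m and angle between the x axis of tube2 and the x axis of fixture, either way round below 0.12 rad) and (x of tube3 in the frame of fixture between -0.05 and 0.01 m and y of tube3 in the frame of fence above 0.01 m and y of tube3 in the frame of jaw below -0.01 m and z of tube3 in the frame of fixture between 0.027 and 0.037 m and angle between the x axis of tube3 and the x axis of fixture, either way round below 0.12 rad)) or (horizontal distance between sample_channel and clipboard below 0.09 m and (x of channel1 in the frame of fixture between -0.05 and 0.01 m and y of channel1 in the frame of fence above 0.01 m and y of channel1 in the frame of jaw below -0.01 m and z of channel1 in the frame of fixture between 0.024 and 0.034 m and angle between the x axis of channel1 and the x axis of fixture, either way round below 0.12 rad) and (x of channel2 in the frame of fixture between -0.05 and 0.01 m and y of channel2 in the frame of fence above 0.01 m and y of channel2 in the frame of jaw below -0.01 m and z of channel2 in the frame of fixture between 0.024 and 0.034 m and angle between the x axis of channel2 and the x axis of fixture, either way round below 0.12 rad) and (x of channel3 in the frame of fixture between -0.05 and 0.01 m and y of channel3 in the frame of fence above 0.01 m and y of channel3 in the frame of jaw below -0.01 m and z of channel3 in the frame of fixture between 0.024 and 0.034 m and angle between the x axis of channel3 and the x axis of fixture, either way round below 0.12 rad) and angle between each of channel1, channel2, channel3's own z axis and vertical below 0.2 rad)) and contact force between fence and anything else above 1.5 N), for 0.2 s.
3. the lever has been swung to the locked end (value of joint lever above 1.4 rad), for 0.2 s.
At the end, for the whole second after the job is handed in: Lever over 1.4. Each ordered piece flat on the bed between fence and jaw, middle at fixture x -50 to +10 mm, along fixture x within 0.12 rad, channels open side up; row within 4 mm of jaw and fence. Other section's pieces on the bench (centre under 26 mm). Copper bar on the bench. All at rest (value of joint lever above 1.4 rad and velocity of joint jaw below 0.01 m/s and ((horizontal distance between sample_tube and clipboard below 0.09 m and (x of tube1 in the frame of fixture between -0.05 and 0.01 m and y of tube1 in the frame of fence above 0.01 m and y of tube1 in the frame of jaw below -0.01 m and z of tube1 in the frame of fixture between 0.027 and 0.037 m and angle between the x axis of tube1 and the x axis of fixture, either way round below 0.12 rad) and (x of tube2 in the frame of fixture between -0.05 and 0.01 m and y of tube2 in the frame of fence above 0.01 m and y of tube2 in the frame of jaw below -0.01 m and z of tube2 in the frame of fixture between 0.027 and 0.037 m and angle between the x axis of tube2 and the x axis of fixture, either way round below 0.12 rad) and (x of tube3 in the frame of fixture between -0.05 and 0.01 m and y of tube3 in the frame of fence above 0.01 m and y of tube3 in the frame of jaw below -0.01 m and z of tube3 in the frame of fixture between 0.027 and 0.037 m and angle between the x axis of tube3 and the x axis of fixture, either way round below 0.12 rad) and y of any of tube1, tube2, tube3 in the frame of jaw above -0.022 m and y of any of tube1, tube2, tube3 in the frame of fence below 0.022 m and height (world z) of each of channel1, channel2, channel3 below 0.026 m) or (horizontal distance between sample_channel and clipboard below 0.09 m and (x of channel1 in the frame of fixture between -0.05 and 0.01 m and y of channel1 in the frame of fence above 0.01 m and y of channel1 in the frame of jaw below -0.01 m and z of channel1 in the frame of fixture between 0.024 and 0.034 m and angle between the x axis of channel1 and the x axis of fixture, either way round below 0.12 rad) and (x of channel2 in the frame of fixture between -0.05 and 0.01 m and y of channel2 in the frame of fence above 0.01 m and y of channel2 in the frame of jaw below -0.01 m and z of channel2 in the frame of fixture between 0.024 and 0.034 m and angle between the x axis of channel2 and the x axis of fixture, either way round below 0.12 rad) and (x of channel3 in the frame of fixture between -0.05 and 0.01 m and y of channel3 in the frame of fence above 0.01 m and y of channel3 in the frame of jaw below -0.01 m and z of channel3 in the frame of fixture between 0.024 and 0.034 m and angle between the x axis of channel3 and the x axis of fixture, either way round below 0.12 rad) and angle between each of channel1, channel2, channel3's own z axis and vertical below 0.2 rad and y of any of channel1, channel2, channel3 in the frame of jaw above -0.024 m and y of any of channel1, channel2, channel3 in the frame of fence below 0.024 m and height (world z) of each of tube1, tube2, tube3 below 0.026 m)) and height (world z) of spacer below 0.013 m and linear speed of each of spacer, tube1, tube2, tube3, channel1, channel2, channel3 below 0.02 m/s); the robot touches nothing.
Of tube1, tube2, tube3 only 2 to 3 are there at a start; the rules pass over those that are not, and their reading is None.
Of channel1, channel2, channel3 only 2 to 3 are there at a start; the rules pass over those that are not, and their reading is None.
At some moment in a run one of tube1, tube2, tube3, channel1, channel2, channel3 may be knocked a few centimetres aside while the robot is not near it.
Once in a run the grip may slacken for a moment while it holds something.
It also fails if it takes over 210 s, if anything falls off the work surface, if the arm or the gripper's body presses on something with over 40 N, if the wrist force passes 120 N, or if a joint passes its speed limit or range.

## Working session

There is one attempt and no reset: what is moved stays moved. The work goes in short steps, each a Python script; the robot and the scene stay as the last script left them, time stands still between calls to the robot, and variables do not carry over. Pictures are saved under pics/ and viewed, at most 14 in all, crops included, and the job is handed in when it is done.

```bash
ls; mkdir -p pics
cat > h.py <<'E'
import numpy as np, cv2
from plant import *
def snap(n):
    im,d=get_image(n); np.savez(f'/tmp/{n}.npz',im=im,d=d); return im,d
def load(n):
    z=np.load(f'/tmp/{n}.npz'); return z['im'],z['d']
def cloud(n,d):
    c=get_calibration(n);K=np.array(c['intrinsics']);T=np.array(c['world_from_camera'])
    v,u=np.mgrid[:400,:640]
    p=np.stack([(u-K[0,2])*d/K[0,0],(v-K[1,2])*d/K[1,1],d],-1)
    return p@T[:3,:3].T+T[:3,3]
def save(n,im): cv2.imwrite('pics/'+n+'.png',im[...,::-1])
E
python3 - <<'E'
from h import *
for n in('top','side'):
    im,d=snap(n); save(n+'0',im); print(n,get_calibration(n))
o=observe();print(o['time_s'],o['tcp_rot'],o['opening'],o['ft_force'])
E
```

```text
pics
top {'intrinsics': array([[387.11601508,   0.        , 319.55615248],
       [  0.        , 387.11601508, 196.31408581],
       [  0.        ,   0.        ,   1.        ]]), 'world_from_camera': array([[-0.00561567, -0.9894897 ,  0.14449427,  0.39502828],
       [-0.99977554,  0.00850754,  0.01940359, -0.00796867],
       [-0.02042895, -0.14435287, -0.98931537,  1.21787235],
       [ 0.        ,  0.        ,  0.        ,  1.        ]])}
side {'intrinsics': array([[445.9750667 ,   0.        , 322.40744151],
       [  0.        , 445.9750667 , 197.30980287],
       [  0.        ,   0.        ,   1.        ]]), 'world_from_camera': array([[-0.74753074, -0.48361184,  0.45532118, -0.00509062],
       [-0.66414952,  0.53371595, -0.52350042,  0.62994704],
       [ 0.01015882, -0.69373401, -0.72015965,  0.91709002],
       [ 0.        ,  0.        ,  0.        ,  1.        ]])}
0.1 [-3.13983165e+00 -2.42527139e-04  3.29856464e-01] 0.08539611096446839 [0.33423153 0.34874933 0.25438551]
```

View pics/top0.png

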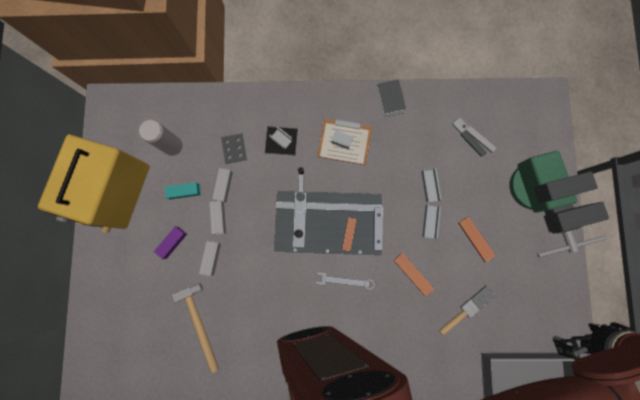

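View pics/side0.png

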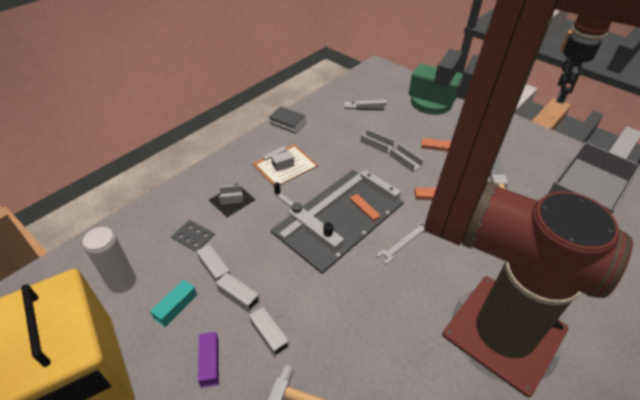

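Run:
```python
from h import *
im,d=load('top'); si,sd=load('side')
R=lambda a,w,h:cv2.resize(a,(w,h),interpolation=cv2.INTER_CUBIC)
a=R(im[100:170,260:380],400,233); b=R(si[140:215,205:325],400,250)
c=R(im[160:280,380:500],300,300); e=R(im[160:280,160:280],300,300)
out=np.zeros((560,800,3),np.uint8); out[:233,:400]=a; out[:250,400:]=b; out[255:555,:300]=c; out[255:555,320:620]=e
save('crop1',out)
g=R(im[175:265,265:395],800,554); save('fix',g)
P=cloud('top',d)
# segment things above the bench
reg=np.zeros((400,640),bool); reg[100:300,150:500]=1
m=((P[...,2]>0.008)&reg&(d>0)).astype(np.uint8)
n,l,s,ce=cv2.connectedComponentsWithStats(m)
for i in range(1,n):
    if s[i,4]<60: continue
    q=P[l==i]; zt=np.percentile(q[:,2],90); t=q[q[:,2]>zt-.008][:,:2].astype(np.float32)
    r=cv2.minAreaRect(t*1000)
    print(ce[i].round(),s[i,4],'z',zt.round(4),'c',np.round(r[0],1),np.round(r[1],1),round(r[2],1))
```

```text
[393. 107.] 343 z 0.0385 c [ 856.2 -220.9] [43.5 75.6] 0.8
[473. 137.] 555 z 0.0163 c [ 757.1 -472.1] [154.4  53.7] 46.1
[164. 139.] 734 z 0.1709 c [743.6 478.2] [58.6 29.9] 3.7
[347. 124.] 125 z 0.0151 c [805.  -75.4] [78.5 21.2] 75.8
[281. 138.] 216 z 0.0356 c [760.  139.5] [59.5 41.1] 48.4
[341. 140.] 284 z 0.0438 c [750.4 -55.4] [60.2 37.3] 67.4
[328. 222.] 6591 z 0.0445 c [528.  -12.9] [325.8 236.5] 88.2
[219. 201.] 905 z 0.039 c [558.2 330.1] [ 52.5 204.2] 85.3
[437. 184.] 109 z 0.0307 c [ 606.2 -350.4] [98.3  6.3] 6.7
[425. 186.] 105 z 0.0312 c [ 599.7 -315. ] [97.8  6.6] 7.2
[182. 191.] 443 z 0.0391 c [591.6 448.6] [ 37.  101.1] 6.8
[425. 221.] 97 z 0.0319 c [ 491.2 -310.3] [ 5.4 97. ] 81.4
[437. 222.] 111 z 0.0317 c [ 486.5 -346.4] [ 5.3 99.1] 81.9
[477. 239.] 583 z 0.0197 c [ 434.5 -465. ] [141.8  37.2] 31.5
[169. 243.] 490 z 0.0391 c [429.7 479.3] [ 38.4 100.7] 50.9
[209. 258.] 480 z 0.0392 c [381.3 354.7] [ 38.3 100. ] 79.0
[414. 274.] 576 z 0.0199 c [ 329.8 -268.2] [142.   35.9] 40.5
[187. 292.] 282 z 0.0288 c [273.8 418.4] [36.7 88.4] 23.3
[484. 294.] 212 z 0.0204 c [ 261.7 -472.5] [38.7 63.5] 39.2
```

View pics/crop1.png

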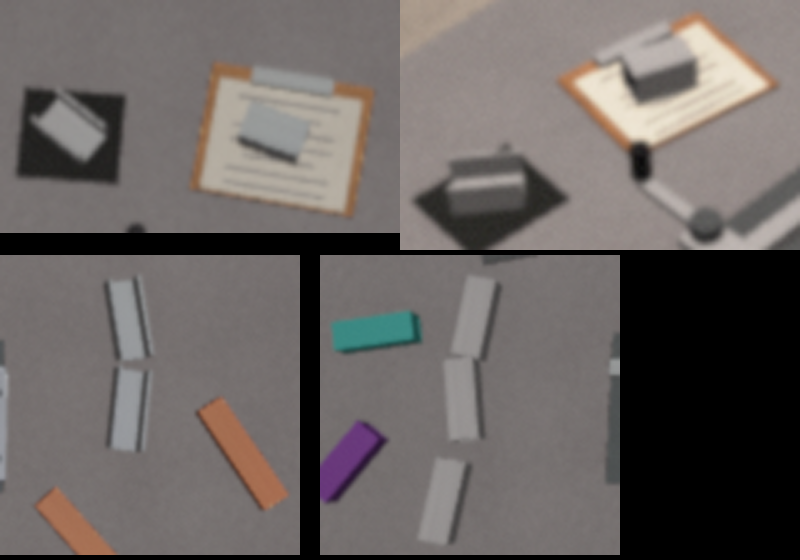

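View pics/fix.png

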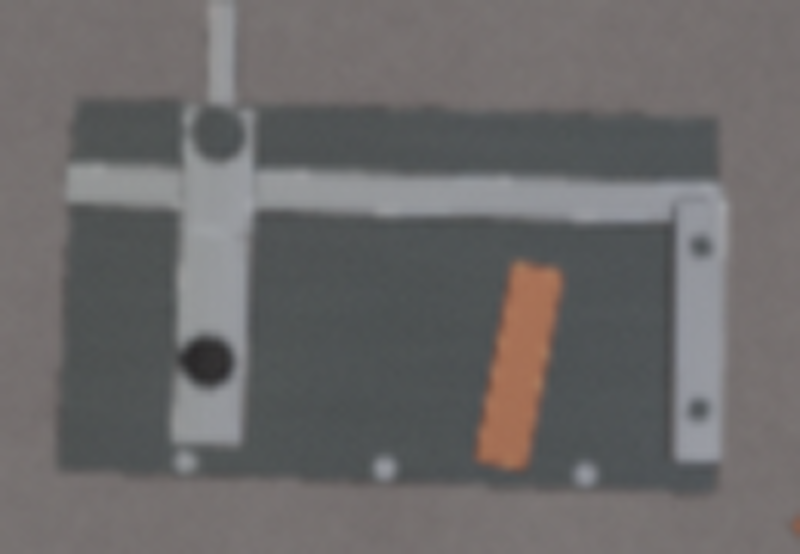

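```bash
cat >> h.py <<'E'
def ray(n,uv,z):
    c=get_calibration(n);K=np.array(c['intrinsics']);T=np.array(c['world_from_camera'])
    uv=np.atleast_2d(uv).astype(float)
    r=np.c_[(uv-K[:2,2])/np.diag(K)[:2],np.ones(len(uv))]@T[:3,:3].T
    return (T[:3,3]+r*((z-T[2,3])/r[:,2])[:,None])[:,:2]
def rect(mask,z,n='top',fam=0):
    """top-plane rectangle: centre mm, size (long, short), angle of the long side from world x, deg"""
    ns,l,s,ce=cv2.connectedComponentsWithStats(mask.astype(np.uint8)); out=[]
    for i in range(1,ns):
        if s[i,4]<80: continue
        v,u=np.nonzero(l==i); q=ray(n,np.c_[u,v],z)*1000
        q=np.vstack([q]).astype(np.float32)
        c0,sz,a=cv2.minAreaRect(q)
        if sz[0]<sz[1]: sz=sz[::-1]; a+=90
        mu=q.mean(0); w,V=np.linalg.eigh(np.cov((q-mu).T)); p=V[:,1]
        out.append((ce[i].round(),s[i,4],np.round(mu,1),np.round(c0,1),np.round(np.array(sz),1),round((a+90)%180-90,1),round((np.degrees(np.arctan2(p[1],p[0]))+90)%180-90,1)))
    return out
E
python3 - <<'E'
from h import *
im,d=load('top');P=cloud('top',d);Z=P[...,2]
print('bench',np.median(Z[290:320,300:340]),np.median(Z[150:175,400:440]),np.median(Z[225:245,250:268]),'bed',np.median(Z[215:240,310:335]),'rail',np.median(Z[205:207,320:360]))
def box(a,b,c,e):
    m=np.zeros((400,640),bool);m[a:b,c:e]=1;return m
print('tubes');[print(*r) for r in rect((Z>.03)&box(165,280,198,240),.036)]
print('jaw');[print(*r) for r in rect((Z>.041)&box(195,255,285,312),.044)]
print('fence');[print(*r) for r in rect((Z>.041)&box(195,260,365,390),.044)]
print('bed');[print(*r) for r in rect((Z>.0085)&(Z<.025)&box(185,260,265,395),.014)]
hsv=cv2.cvtColor(im,cv2.COLOR_RGB2HSV)
m=(hsv[...,0]<15)&(hsv[...,1]>90)
print('spacer');[print(*r) for r in rect(m&box(205,260,335,365),.026)]
print('knobs');k=(im.max(2)<70)
ns,l,s,ce=cv2.connectedComponentsWithStats((k&box(160,245,285,312)).astype(np.uint8))
for i in range(1,ns): print(ce[i],s[i], Z[l==i].max(), np.median(P[l==i],0))
E
```

```text
bench 0.00026294643038449195 0.0003807044000140314 0.00030430285884752717 bed 0.014341345766834879 rail 0.03194683229610784
tubes
[218. 201.] 777 [556.  328.4] [558.  330.2] [203.9  54.2] -4.9 -5.8
[208. 258.] 417 [381.  353.7] [381.5 353.5] [100.5  38.2] -10.9 -11.0
jaw
[299. 221.] 576 [491.   77.2] [492.1  77.3] [159.1  35.1] -2.3 -2.3
fence
[378. 229.] 338 [ 466.  -161.3] [ 467.2 -160.8] [124.2  24.2] -1.7 -2.5
bed
[285. 196.] 190 [572.4 123.6] [572.8 123. ] [54.1 31.8] 89.5 86.4
[344. 198.] 815 [564.8 -60. ] [565.  -54.2] [245.3  34.4] 87.8 87.6
[326. 232.] 3604 [459.8  -4.6] [461.5  -7.6] [327.4 134.3] 87.8 87.9
spacer
[349. 234.] 272 [451.8 -73.7] [452.  -73.7] [99.6 25.5] -11.7 -11.6
knobs
[300.5862069  170.48275862] [298 168   6   6  29] 1.21787235182286 [0.63816829 0.06896345 0.0907033 ]
[298.09756098 233.07317073] [294 230   8   7  41] 0.08153141371051209 [0.4530941  0.07856132 0.07560908]
```

```bash
cat >> h.py <<'E'
FY=np.radians(-2.2); FO=np.array([.480,-.0083])
cx,sy=np.cos(FY),np.sin(FY)
def F(x,y): return FO+np.array([cx*x-sy*y, sy*x+cx*y])
def toF(p): q=np.asarray(p)[:2]-FO; return np.array([cx*q[0]+sy*q[1], -sy*q[0]+cx*q[1]])
def ori(p,yaw):
    best=None
    for k in (-1,0,1):
        o=[np.pi,0,yaw+k*np.pi]; q=inverse_kinematics(list(p),o)
        if q is not None and (best is None or abs(q[5])<best[0]): best=(abs(q[5]),o)
    return best[1]
def above(xy,yaw,z=.2):
    o=ori([*xy,z],yaw)
    e=observe()
    if e['eef_pos'][2]<z-.005: move_l([*e['eef_pos'][:2],z],feed=.25)
    movep([*xy,z],o); return o
def st(*k):
    o=observe(); print('t',round(o['time_s'],1),'tcp',np.round(o['eef_pos'],4),'op',round(o['opening'],4),'gf',np.round(o['grasp_force'],1),'F',np.round(o['ft_force'],1),*k)
def lev(hy,th,R=.075,hx=.083): return F(hx+R*np.sin(th),hy+R*np.cos(th))
E
python3 - <<'E'
from h import *
im,d=load('top');P=cloud('top',d);Z=P[...,2]
m=(Z>.03);m[:,:198]=0;m[:,240:]=0
a=m.copy();a[:165]=0;a[199:]=0;b=m.copy();b[:204]=0;b[237:]=0
for q in(a,b):[print(*r) for r in rect(q,.036)]
k=ray('top',[[300.6,170.5]],.088)[0];print('lever knob',k,toF(k),'model',lev(.086,1.57))
gripper_to(.085,30)
xy=lev(.086,1.57)
print(above(xy,FY,.16),observe()['q'])
move_l([*xy,.061],feed=.12,max_force=8); st()
gripper_to(0.0,30); st()
hy=.086
for th in np.linspace(1.57,0.03,9)[1:]:
    move_l([*lev(hy,th),.061],feed=.1); st(round(th,2))
gripper_to(.06); move_l([*observe()['eef_pos'][:2],.16],feed=.2)
im,_=snap('top'); save('lev',cv2.resize(im[120:280,240:440],(800,640))[:600])
E
```

```text
[221. 184.] 364 [610.2 322. ] [609.6 321.9] [97.3 37.6] -10.6 -11.3
[216. 218.] 363 [501.8 334. ] [502.2 333.8] [92.3 38. ] 5.6 5.9
lever knob [0.63833563 0.07029658] [0.15520178 0.0846168 ] model [0.64118716 0.07163102]
[3.141592653589793, 0, np.float64(3.103195410045918)] [-1.23590303e-02  3.23277558e-01  1.53855741e+00 -2.20644026e-04
  1.27957481e+00 -1.54309217e+00]
t 4.1 tcp [0.642  0.0716 0.062 ] op 0.085 gf 0.0 F [-0.7  0.3 -0. ]
t 4.7 tcp [0.6413 0.0717 0.0613] op 0.0172 gf 29.2 F [-1.   0.1  2.6]
t 5.0 tcp [0.6421 0.0868 0.0614] op 0.017 gf 29.7 F [ 5.1  2.6 -2.9] 1.38
t 5.3 tcp [0.6412 0.1007 0.0618] op 0.0168 gf 30.0 F [ 15.5   2.1 -10. ] 1.18
t 5.6 tcp [0.6367 0.1138 0.062 ] op 0.017 gf 30.4 F [ 23.5   2.5 -13.8] 0.99
t 5.9 tcp [0.6258 0.1257 0.0617] op 0.0166 gf 31.4 F [13.8  2.3 -8.2] 0.8
t 6.2 tcp [0.6136 0.1357 0.0615] op 0.017 gf 31.8 F [ 7.2  2.  -4. ] 0.61
t 6.5 tcp [0.6002 0.1432 0.0614] op 0.0174 gf 31.9 F [ 3.9  2.8 -0.8] 0.42
t 6.8 tcp [0.5861 0.1479 0.0614] op 0.0171 gf 29.4 F [2.  3.6 0.3] 0.22
t 7.1 tcp [0.5711 0.1497 0.0613] op 0.0163 gf 29.5 F [-1.1  3.6  3.6] 0.03
```

View pics/lev.png

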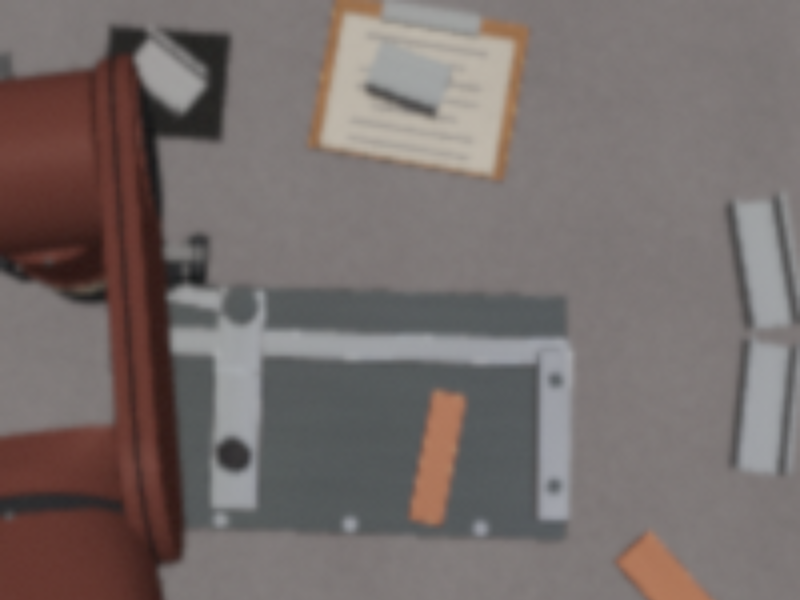

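```bash
cat >> h.py <<'E'
def pick(xy,yaw,z,op=.075,f=50):
    gripper_to(op); o=above(xy,yaw,.17)
    move_l([*xy,z+.03],feed=.25)
    r=move_l([*xy,z],feed=.06,max_force=10); gripper_to(0,f); st('touch',r)
    e=observe(); move_l([*e['eef_pos'][:2],.17],feed=.2); st('up')
def place(xy,yaw,z,op):
    o=above(xy,yaw,.17); move_l([*xy,z+.03],feed=.25)
    r=move_l([*xy,z],feed=.05,max_force=6); st('place touch',r)
    gripper_to(op); move_l([*xy,z+.05],feed=.1); move_l([*xy,.17],feed=.25)
E
python3 - <<'E'
from h import *
gripper_to(.06)
xy=F(-.030,.086); above(xy,FY,.16)
move_l([*xy,.052],feed=.15,max_force=10); gripper_to(0,40); st()
r=move_l([*F(-.030,.1275),.052],feed=.06,max_force=35); st('pull',r)
gripper_to(.06); move_l([*observe()['eef_pos'][:2],.17],feed=.2)
pick([.452,-.0737],np.radians(-11.7),.017,op=.06)
place([.70,-.25],0,.0035,.05)
st()
im,_=snap('top'); save('sp',im)
E
```

```text
t 10.3 tcp [0.4543 0.079  0.0532] op 0.0247 gf 39.2 F [-1.6  0.5  5.8]
t 11.2 tcp [0.4558 0.1196 0.0533] op 0.0246 gf 39.6 F [-2.  -3.1  5.8] pull False
t 16.7 tcp [ 0.4525 -0.0738  0.0176] op 0.0235 gf 49.8 F [-0.6  0.4  5.2] touch False
t 17.6 tcp [ 0.4514 -0.0735  0.1684] op 0.0235 gf 54.3 F [ 1.1  0.2 -2.8] up
t 20.1 tcp [ 0.6993 -0.2497  0.0037] op 0.0231 gf 55.0 F [-0.4  0.9  4.4] place touch True
t 21.7 tcp [ 0.6997 -0.2499  0.1696] op 0.0498 gf 0.0 F [ 0.2  1.  -0.8]
```

View pics/sp.png

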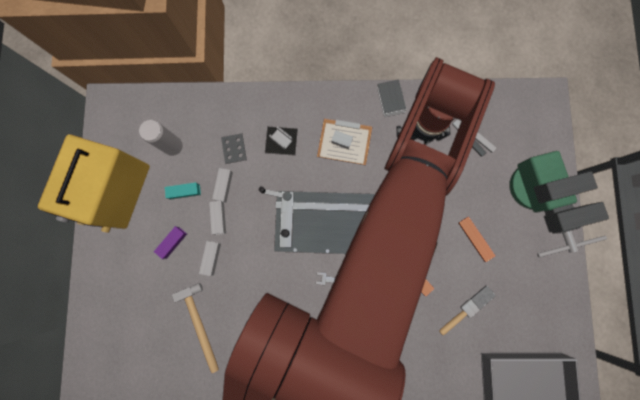

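```bash
cat >> h.py <<'E'
def tubes():
    im,d=snap('top');P=cloud('top',d);Z=P[...,2]
    m=(Z>.025)&(Z<.06);m[:,:190]=0;m[:,260:]=0;m[:150]=0;m[285:]=0
    r=rect(m,.036); [print(*x) for x in r]; return im,r
def carry(xy,a,fy):
    pick(xy,a,.008,op=.07,f=60)
    if observe()['opening']<.03: print('NO GRASP'); return
    e=observe()
    above(F(-.018,fy),FY,.17); st('over')
    if observe()['opening']<.03: print('LOST'); return
    t=F(-.018,fy); move_l([*t,.05],feed=.25)
    r=move_l([*t,.0215],feed=.04,max_force=6); st('down',r)
    gripper_to(.047); move_l([*t,.08],feed=.1); move_l([*t,.17],feed=.25)
E
python3 - <<'E'
from h import *
tubes()
carry([.609,.3218],np.radians(-11),-.097)
im,r=tubes()
save('t1',im)
E
```

```text
[219. 201.] 807 [556.2 327.5] [556.4 329.9] [206.9  54.9] -5.3 -6.0
[193. 189.] 88 [595.5 408.9] [595.7 408. ] [35.7 22. ] 2.3 5.6
[209. 258.] 430 [381.  352.9] [381.1 352.9] [100.   39.8] -10.6 -10.9
t 26.0 tcp [0.6096 0.3221 0.0088] op 0.0351 gf 61.1 F [0.1 0.  2.4] touch False
t 26.9 tcp [0.6084 0.3216 0.1678] op 0.0353 gf 60.5 F [-0.3 -0.1 -2.9] up
t 28.9 tcp [ 0.4585 -0.1043  0.1699] op 0.0348 gf 60.6 F [-0.2  1.5 -2.4] over
t 30.1 tcp [ 0.4579 -0.1044  0.0228] op 0.035 gf 61.5 F [-0.9  0.7  3.4] down True
[193. 189.] 90 [595.5 408.7] [595.7 408. ] [35.7 22. ] 2.3 5.6
[216. 218.] 406 [502.8 333.7] [503.2 333.5] [100.   39.2] 4.1 4.7
[209. 258.] 430 [380.9 353. ] [381.1 352.8] [99.7 39.4] -11.1 -11.3
```

View pics/t1.png

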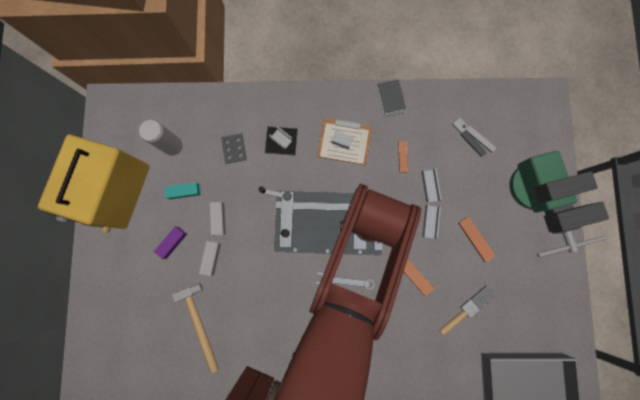

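Run:
```python
from h import *
for fy in(-.035,.027):
    im,r=tubes(); r=[x for x in r if 350<x[1]<480 and abs(x[4][0]-100)<5]
    x=max(r,key=lambda x:x[2][0]); carry(x[2]/1000,np.radians(x[6]),fy)
above([.45,.30],FY,.2)
im,r=tubes()
save('t3',cv2.resize(im[120:280,240:440],(740,592),interpolation=cv2.INTER_CUBIC))
_,d=load('top');Z=cloud('top',d)[...,2];m=(Z>.04);m[:190]=0;m[260:]=0;m[:,:292]=0;m[:,390:]=0
print('row');[print(*q) for q in rect(m,.050)]
```

```text
[193. 189.] 92 [594.6 408.6] [594.7 406.4] [37.9 25. ] 2.5 10.2
[216. 218.] 408 [503.  333.7] [503.2 333.4] [100.1  39.7] 5.1 4.4
[209. 258.] 428 [380.9 353.1] [381.1 353. ] [99.7 39.1] -11.1 -11.2
t 35.9 tcp [0.5036 0.3341 0.0087] op 0.0349 gf 61.8 F [-0.2 -0.2  3.3] touch False
t 36.9 tcp [0.5025 0.3335 0.1681] op 0.0348 gf 61.2 F [ 0.6  0.1 -2.7] up
t 39.0 tcp [ 0.4607 -0.0423  0.1699] op 0.0352 gf 61.2 F [ 0.1 -0.5 -1.9] over
t 40.3 tcp [ 0.4601 -0.0425  0.0227] op 0.0351 gf 62.2 F [-0.8 -0.1  5.1] down True
[193. 189.] 89 [594.9 408.8] [594.7 407.9] [37.9 21.9] 2.5 7.7
[208. 258.] 426 [380.7 353.2] [381.  352.7] [99.7 39.7] -11.1 -10.7
t 45.8 tcp [0.3813 0.3536 0.0086] op 0.0351 gf 61.6 F [-0.   0.5  2.5] touch False
t 46.8 tcp [0.3803 0.3529 0.1684] op 0.0349 gf 61.0 F [ 0.   0.4 -1.5] up
t 48.7 tcp [0.463  0.0197 0.1698] op 0.0352 gf 61.0 F [-0.2  0.5 -1.7] over
t 50.0 tcp [0.4625 0.0194 0.0226] op 0.0349 gf 61.9 F [-0.2 -0.2  5.7] down True
[193. 189.] 92 [594.5 408.8] [594.7 406.4] [38.1 25. ] 2.5 7.9
row
[378. 229.] 355 [ 465.6 -160.4] [ 466.9 -158.5] [123.5  27.1] -1.7 -2.2
[318. 231.] 398 [460.1  19.3] [460.4  20.2] [96.1 36. ] -0.4 -2.1
[339. 232.] 408 [458.  -42.4] [459.1 -41.8] [102.   37.2] -3.7 -3.1
[359. 232.] 397 [ 456.5 -104.4] [ 457.9 -104.5] [99.  33.2] -1.1 -1.2
```

View pics/t3.png

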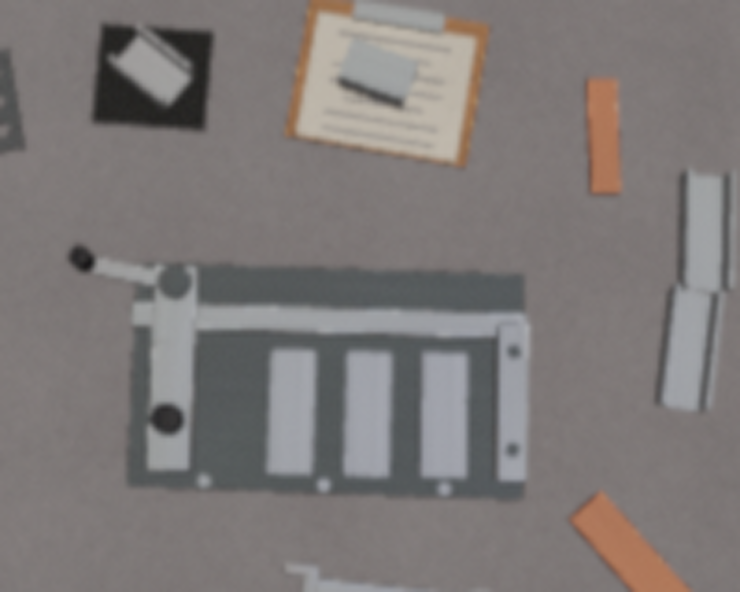

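Run:
```python
from h import *
k=ray('top',[[285.1,233]],.076)[0]; print(toF(k))
gripper_to(.06); y=toF(k)[1]; xy=F(-.030,y); above(xy,FY,.16)
move_l([*xy,.052],feed=.15,max_force=10); gripper_to(0,60); st()
y0=toF(observe()['eef_pos'])[1]; print('y0',y0)
for i in range(6):
    yt=-.0145+.006 if i==0 else toF(observe()['eef_pos'])[1]-.012
    r=move_l([*F(-.030,yt),.052],feed=.05 if i==0 else .02,max_force=20 if i==0 else 16)
    st('push',r,'yf',toF(observe()['eef_pos'])[1])
    hold(.3); st('held')
    if i and r: break
gripper_to(.06); hold(.3); st('rel'); move_l([*observe()['eef_pos'][:2],.17],feed=.2)
above([.45,.30],FY,.2)
im,d=snap('top'); save('pushed',cv2.resize(im[120:280,240:440],(740,592),interpolation=cv2.INTER_CUBIC))
Z=cloud('top',d)[...,2];m=(Z>.047)&(Z<.056);m[:190]=0;m[260:]=0;m[:,:292]=0;m[:,390:]=0
print('row');[print(*q) for q in rect(m,.050)]
```

```text
[-0.03132453  0.1237627 ]
t 56.4 tcp [0.4558 0.1169 0.0535] op 0.0241 gf 58.5 F [-1.5  1.9  5.6]
y0 0.1242249607413108
t 59.2 tcp [ 0.4507 -0.0147  0.0534] op 0.024 gf 59.0 F [-1.3  6.8  6.9] push False yf -0.0075206988556655065
t 59.5 tcp [ 0.4507 -0.0147  0.0534] op 0.0243 gf 59.0 F [-1.3  6.   7.7] held
t 60.0 tcp [ 0.4504 -0.0223  0.0535] op 0.024 gf 59.1 F [-0.   1.5  3.9] push True yf -0.01515642078755761
t 60.3 tcp [ 0.4504 -0.0223  0.0534] op 0.0239 gf 59.4 F [-0.3  1.8  6.6] held
t 61.0 tcp [ 0.4493 -0.0222  0.0522] op 0.0598 gf 0.0 F [ 0.4 -0.4  0.1] rel
row
[356. 232.] 1108 [455.8 -94.4] [456.8 -93.7] [120.1  99. ] 88.0 -87.1
```

View pics/pushed.png

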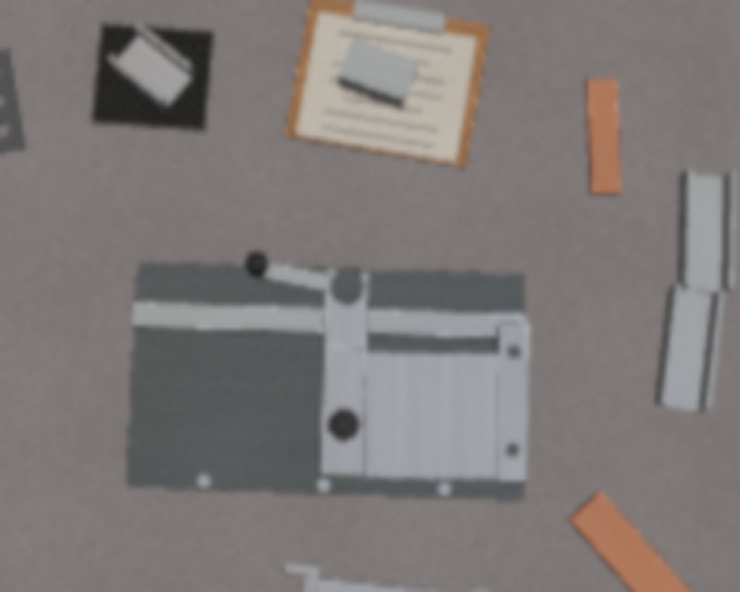

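Run:
```python
from h import *
k=ray('top',[[309.2,191.1]],.088)[0]; kf=toF(k); print('lever knob F',kf, 'ang',np.arctan2(kf[0]-.083,kf[1]+.0147))
xy=F(-.030,-.0147); above(xy,FY,.16)
move_l([*xy,.052],feed=.15,max_force=10); gripper_to(0,60); st()
for i in range(12):
    y=-.0152-.0006*i
    move_l([*F(-.030,y),.052],feed=.01); o=observe(); f=o['ft_force'][1]
    print(round(y,4),toF(o['eef_pos'])[1].round(4),f.round(1))
    if f>17: break
hold(.6); st('held'); print(toF(observe()['eef_pos']))
gripper_to(.06); hold(.2); st('rel'); move_l([*observe()['eef_pos'][:2],.17],feed=.2)
```

```text
lever knob F [0.09379276 0.05668181] ang 0.15006106075256156
t 66.7 tcp [ 0.4503 -0.0221  0.0532] op 0.0239 gf 58.5 F [-2.   0.3  4.8]
-0.0152 -0.0151 1.8
-0.0158 -0.0153 4.0
-0.0164 -0.0153 5.6
-0.017 -0.0153 8.2
-0.0176 -0.0153 12.3
-0.0182 -0.0153 14.4
-0.0188 -0.0154 17.5
t 69.0 tcp [ 0.4502 -0.0225  0.0532] op 0.0241 gf 59.3 F [ 0.6 17.2  8.2] held
[-0.02920302 -0.0153448 ]
t 69.7 tcp [ 0.4493 -0.0261  0.052 ] op 0.0599 gf 0.0 F [ 0.4  0.  -0.1] rel
```

Run:
```python
from h import *
gripper_to(.05)
xy=F(.0938,.0580); above(xy,FY,.16)
r=move_l([*xy,.061],feed=.1,max_force=10); st(r); gripper_to(0,50); st()
hy=-.0152
for th in np.linspace(.15,1.62,11)[1:]:
    move_l([*lev(hy,th,hx=.081),.061],feed=.08); st(round(th,2))
hold(.3)
gripper_to(.05); move_l([*observe()['eef_pos'][:2],.17],feed=.2)
above([.45,.30],FY,.2); st()
im,d=snap('top'); save('lock',cv2.resize(im[120:280,240:440],(740,592),interpolation=cv2.INTER_CUBIC))
```

```text
t 72.5 tcp [0.5767 0.046  0.0619] op 0.0502 gf 0.0 F [ 0.5 -0.5 -0.1] False
t 72.8 tcp [0.5765 0.0466 0.0618] op 0.0166 gf 48.7 F [-0.6  2.9  4.4]
t 73.1 tcp [0.586  0.0441 0.0617] op 0.0164 gf 49.8 F [0.3 0.8 4.7] 0.3
t 73.4 tcp [0.596  0.0402 0.0617] op 0.0163 gf 49.7 F [-0.5  3.5  6.2] 0.44
t 73.7 tcp [0.606  0.035  0.0618] op 0.0167 gf 49.6 F [2.3 5.3 2.7] 0.59
t 74.0 tcp [0.6151 0.0286 0.0619] op 0.0165 gf 49.4 F [6.3 8.1 1.2] 0.74
t 74.3 tcp [0.6232 0.0211 0.062 ] op 0.0167 gf 49.3 F [ 9.5 10.7 -1. ] 0.89
t 74.6 tcp [0.6301 0.0128 0.0621] op 0.0168 gf 49.3 F [13.8 14.5 -3.8] 1.03
t 74.9 tcp [0.6369 0.0028 0.0624] op 0.0163 gf 49.3 F [21.5 15.3 -8.8] 1.18
t 75.2 tcp [ 0.6406 -0.0086  0.0626] op 0.0166 gf 49.5 F [22.9 11.5 -9.1] 1.33
t 75.4 tcp [ 0.6409 -0.022   0.0624] op 0.0164 gf 50.0 F [19.3  3.5 -7.9] 1.47
t 75.7 tcp [ 0.6397 -0.0321  0.0623] op 0.0165 gf 50.5 F [15.3  6.1 -5.1] 1.62
t 79.6 tcp [0.4501 0.2997 0.1997] op 0.0497 gf 0.0 F [-0.2 -0.7  0.4]
```

View pics/lock.png

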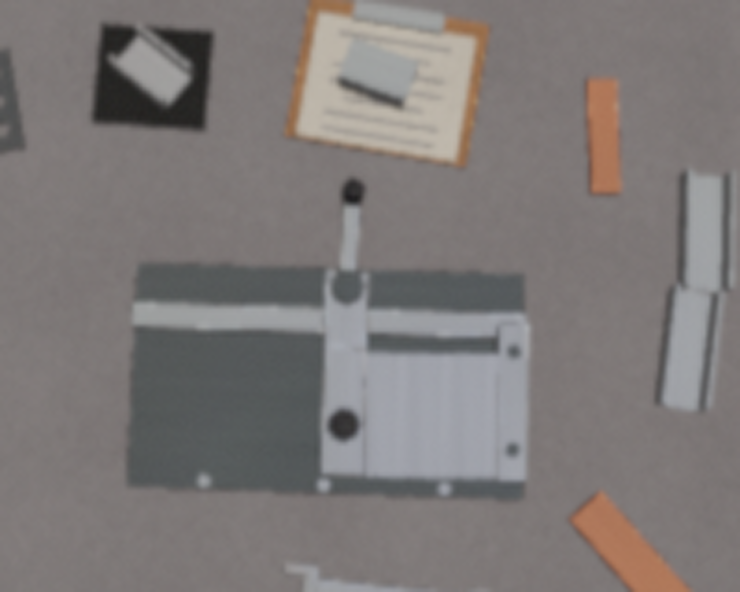

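Run:
```python
from h import *
print(job_done())
```

```text
the job is handed in; nothing more can be done
None
```

The job is handed in but I haven't seen a verdict: all three square tubes are squeezed tight between jaw and fence, the lever is locked at about 1.57 rad, the copper bar is on the bench, and the two channels were left there.

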